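Close the tube clamp's tail stop on the blank

ROBOT

A 6-joint arm with a two-finger parallel gripper is mounted at the origin on the work surface. World frame = base frame: x ahead of the robot, y to its left, z up, the work surface at z = 0. Lengths are in mm, angles in degrees, forces in N, time in s.
With the tool pointing down it reaches from about 375 to 925 mm from the base axis. Payload 5.7 kg.
Tool frame: the origin (TCP) lies at the very end of the fingers, on their centre line; the grasp point (between the pads) lies 19 mm behind it; x points along the fingers, y is the direction in which the jaws open and shut, and the axes are right-handed (so a half turn about x gives the same grasp; the last joint's range is limited). The gripper opens to 88 mm and grips with 3 to 60 N. Pads are 20 mm wide; open, the fingers measure 115 mm over their backs; the gripper's body (75 mm by 178 mm) begins 61 mm behind the grasp point.
Start: joints at [58.379, 20.558, 86.54, -0, 72.909, -6.595], TCP at [253.814, 543.637, 222.623] pointing down, gripper open.
Joint ranges: [-170.27, 170.27], [-57.76, 135], [12.27, 136.19], [-55.21, 235.2], [11.17, 155.16], [-170.74, 170.74]. Speed limits (degrees/s): [136.94, 136.94, 180, 180, 180, 180].

INTERFACE

Orientations are given as [roll, pitch, yaw] about the fixed x, y, z axes, in that order (R = Rz(yaw) Ry(pitch) Rx(roll)).
In Python, from station import robot gives the robot as it stands. The module is installed in compiled form; this text tells all that it offers.
- The arm moves only by the tool apply_moves, never from a script. Its argument "commands" is a list of rows, each an object of numbers: "dx", "dy", "dz": the shift along the tool's x, y, z in mm; "wx", "wy", "wz": the turn, a rotation vector about the tool's x, y, z in rad; "jaw": the opening, from 0 (shut) to 1 (fully open). In form: [{"dx": .., "dy": .., "dz": .., "wx": .., "wy": .., "wz": .., "jaw": ..}, ...]. A call has 1 to 20 rows; each row is the pose to reach, as a shift and turn from the pose commanded when the call began, along the tool's axes at that moment; what a row does not reach only later rows make up. A row lasts 1/12 s, in which the tool goes at most 41.7 mm and 7.16 degrees, less where a joint would pass 70% of its speed; a pose out of reach is approached as far as the arm can. A call with a gripper value outside its range is refused whole. The fingers move at their own pace and stop on an object; the grip force is fixed at half the most. Time passes only in rows, so rows that repeat a pose let the fingers close. It gives the time, the measured TCP pose, the force and the opening at its end, in the units of the state.
- robot.get_obs(): the state, without advancing time (a new reading comes with each control period).
- robot.capture(name): name is "scene" or "top"; returns (picture, depth): 400x640x3 uint8, blue, green, red; 400x640 float32, mm along the optical axis (not along the pixel's ray), 0 where there is no reading.
- robot.camera_model(name): a dict with "mtx" (3x3 intrinsics, pixels), "world_to_cam" (4x4, takes a point from world to camera coordinates). Camera axes: x right, y up, looking along -z (the intrinsics and any distortion apply to the point x, -y, -z); pixel columns grow to the right and rows downward; lengths in mm; the calibration is good to about 2 mm. A picture is of the moment at which its call begins. camera_model takes no time and is no camera call.
- robot.job_done(): hands the job in, once; it reports no verdict.
The state is a dict: "clock": time; "joint_positions": joint angles; "dq": joint speeds; "tau": joint torques, N m; "tool_pos": TCP position; "eef_rot": TCP orientation; "ft_force": force on the tool from outside, world axes, zero at the start; "wrist_torque": the same for the moment, N m; "grip_width": finger opening in mm.
Only numpy, scipy, OpenCV 4.12 (cv2) and the standard library are available. Lean on these libraries where they do the work, as an engineer would, in place of code of your own. Each camera call takes 0.05 s, during which the arm holds its last target. There are 200 camera calls.

TASK

A cut tube blank lies in the bench tube clamp with one end at the screw pad. Pull up the spring plunger on the clamp's sliding tail tube, slide the tube along the rail towards the blank, and let the pin drop fully home in the last hole the tail can take without its jaw reaching the blank, leaving the last bit for the screw to take up. The holes were drilled by hand, so feel for the hole with a light push rather than forcing the pin, and leave the blanks and everything else on the bench where they lie.

Things in the scene. Friction and masses are not known exactly. Their poses are not given: they have to be found in the camera images.
- plunger (a joint): Spring plunger upright on the tail tube, m: 0 = pin fully home, grows as the knob is pulled up, stop at 0.015; about 0.008 with the pin standing on the rail's plain top. Pull past 0.009 to slide freely. About 10 N to start the pull, 15 N at its end. Flat-ended 10 mm pin, 13 mm holes: it drops within 1.5 mm of a hole's middle and then stands hard against a push along the rail; 12 N is enough to feel it.
- knob (a point): Middle of the plunger's black round pull knob: 28 mm diameter, 30 mm high (16 mm below this point to its underside, 14 mm above to its top), straight sides, axis upright, rises and falls with the pin and travels with the tail tube. Under the knob stands a 19 mm barrel on the tail tube; the tube's flat top (50 mm wide across the rail, 110 mm long) lies 39 mm below this point when the pin is home. Site axes as for jaw_face.
- tail (a joint): Travel of the tail tube along the rail, m: 0 = the hole it is pinned in at the start (outermost one), grows as it closes towards the screw pad. It slides with about 3 N of friction when the pin is pulled clear and about 5 N with the pin riding on the rail. The rail has a row of holes drilled by hand, meant to be 40 mm apart but each up to 7 mm off its even place along the rail, so hole n lies at 0.040 n give or take 0.007; the exact place must be felt.
- jaw_face (a point): Middle of the flat jaw face of the tail tube (grey square slip tube, 50 x 50 x 110 mm, with an upright jaw plate welded on one side and the plunger on top, midway along), 22 mm above the bench; the jaw plate is 70 mm wide, 56 mm high. Moves with the tail tube. Site axes: -y points along the rail in the closing direction (towards the screw pad), z up. The knob's axis lies 55 mm back (+y) and 62 mm to the side (-x) of this point.
- pad_face (a point): Middle of the face of the screw's round swivel pad (36 mm diameter, 22 mm above the bench) on the fixed head of the clamp, facing the jaw. Axes as for jaw_face. The clamp is bolted to the bench: rail 40 x 40 mm square steel tube, 460 mm long, top face 60 mm above the bench, holes in its top face.
- blank_short_end (a point): Far-end centre (22 mm above the bench) of a square steel tube blank, 40 x 40 x 106 mm, lying flat and parallel to the rail. One of the three blanks lies in the clamp with its other end at the screw pad, so that this end faces the jaw squarely (within a few mm of the straight line from jaw_face to pad_face); the other two lie on the bench beside the clamp. This point's -y axis points from this end to the other end.
- blank_mid_end (a point): Far-end centre (22 mm above the bench) of a square steel tube blank, 40 x 40 x 146 mm, lying flat and parallel to the rail. One of the three blanks lies in the clamp with its other end at the screw pad, so that this end faces the jaw squarely (within a few mm of the straight line from jaw_face to pad_face); the other two lie on the bench beside the clamp. This point's -y axis points from this end to the other end.
- blank_long_end (a point): Far-end centre (22 mm above the bench) of a square steel tube blank, 40 x 40 x 186 mm, lying flat and parallel to the rail. One of the three blanks lies in the clamp with its other end at the screw pad, so that this end faces the jaw squarely (within a few mm of the straight line from jaw_face to pad_face); the other two lie on the bench beside the clamp. This point's -y axis points from this end to the other end.
- chipping_hammer: Bystander: all-steel chipping hammer, 290 mm long, 150 mm head, lying on the bench. Origin at the centre of its underside.
- wire_brush: Bystander: wooden wire brush, 260 x 28 x 26 mm. Origin at the centre of its underside.
- tape_measure: Bystander: tape measure, 70 x 42 x 65 mm. Origin at the centre of its underside.
- gel_jar: Bystander: round plastic jar, 72 mm diameter, 75 mm high. Origin at the centre of its underside.
- magnet_square: Bystander: magnetic welding square lying flat, 100 x 85 x 18 mm. Origin at the centre of its underside.
- lug_plate: Bystander: steel plate with a hole and a slot, 120 x 75 x 8 mm, lying flat. Origin at the centre of its underside.
- wrench: Bystander: open-ended wrench, 200 mm, lying flat. Origin at the centre of its underside.
- clamp: The whole clamp; origin on the bench under the rail's axis, 200 mm from the pad's face along the rail, axes as for jaw_face (-y closing direction).
Mind the look-alikes: they are no part of the job. Leave any brown or pink look-alike of the part that bears blank_mid_end alone.

How it is judged:
By the outcome, as a careful person would: the job done as asked, in the order asked, and still so for the second after the job is handed in, with the robot touching nothing.
It also fails if it takes over 40 s, if anything falls off the work surface, if the arm or the gripper's body presses on something with over 40 N, if the wrist force passes 120 N, or if a joint passes its speed limit or range.

## Working session

There is one attempt and no reset: what is moved stays moved. The work goes in short steps, Python scripts to look and compute and a tool call to move; the robot and the scene stay as the last step left them, time stands still between calls to the robot, and variables do not carry over. Pictures are saved under pics/ and viewed, about 8 in all and at most 12, crops included, and the job is handed in when it is done.

Besides the shell and the picture viewer there is one more tool, called after "Call:" as name([rows], argument=value, ...), one row to a line, values as JSON. apply_moves: Moves the arm, as the interface text tells. Its arguments: {"type":"object","properties":{"commands":{"type":"array","items":{"type":"object","properties":{"dx":{"type":"number"},"dy":{"type":"number"},"dz":{"type":"number"},"wx":{"type":"number"},"wy":{"type":"number"},"wz":{"type":"number"},"jaw":{"type":"number"}}}}},"required":["commands"]}

```bash
mkdir -p pics
cat > h.py <<'E'
import numpy as np,cv2
from station import robot
def cap(n,f):
    p,d=robot.capture(n); cv2.imwrite(f'pics/{f}.png',p); np.save(f'pics/{f}.npy',d); return p,d
def px2w(n,d,u,v):
    m=robot.camera_model(n);K=np.array(m['mtx']);T=np.array(m['world_to_cam'])
    v0,u0=int(round(v)),int(round(u)); w=d[v0-1:v0+2,u0-1:u0+2]; z=np.median(w[w>0])
    c=np.array([(u-K[0,2])*z/K[0,0],-(v-K[1,2])*z/K[1,1],-z,1]); return (np.linalg.inv(T)@c)[:3]
E
python3 - <<'E'
from h import *
for n in('scene','top'): cap(n,n+'0'); m=robot.camera_model(n); print({k:np.round(v,2).tolist() if not isinstance(v,str) else v for k,v in m.items()})
print(robot.get_obs())
E
```

```text
{'mtx': [[405.83, 0.0, 312.8], [0.0, 405.83, 197.82], [0.0, 0.0, 1.0]], 'world_to_cam': [[-0.38, 0.92, -0.01, 198.45], [-0.7, -0.29, 0.65, 307.43], [0.6, 0.26, 0.76, -1617.52], [0.0, 0.0, 0.0, 1.0]]}
{'mtx': [[510.7, 0.0, 317.19], [0.0, 510.7, 199.3], [0.0, 0.0, 1.0]], 'world_to_cam': [[-0.01, -1.0, 0.0, 19.78], [0.99, -0.01, 0.16, -547.74], [-0.16, 0.0, 0.99, -1786.58], [0.0, 0.0, 0.0, 1.0]]}
{'clock': 0.1, 'joint_positions': array([ 5.83760134e+01,  2.05949273e+01,  8.65933932e+01,  3.82225336e-04,
        7.29091538e+01, -6.59522370e+00]), 'dq': array([-0.07674326, -0.11563284, -0.15210278, -0.02963209, -0.00509909,
       -0.07954689]), 'tau': array([-7.72241629e-05, -5.16355169e+01, -2.71410549e+01,  6.77638664e-02,
        2.77252524e-02, -3.22296660e-05]), 'tool_pos': array([253.51691435, 543.10688455, 221.87800159]), 'eef_rot': array([ -96.80986218,   89.90252504, -121.83873773]), 'ft_force': array([ 0.76055211, -0.60424788,  0.26814338]), 'wrist_torque': array([ 0.01907155, -0.01857884,  0.00134049]), 'grip_width': 87.87828246104623}
```

View pics/top0.png

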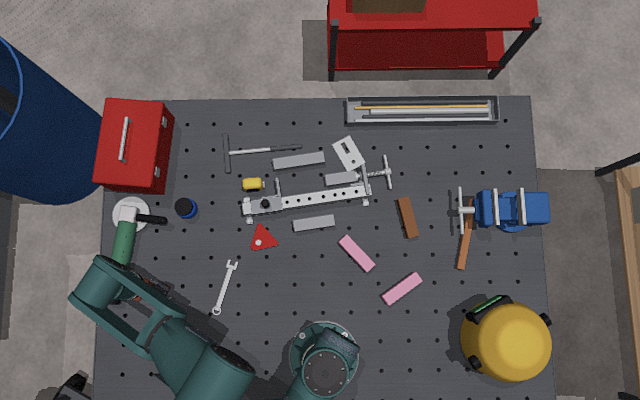

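View pics/scene0.png

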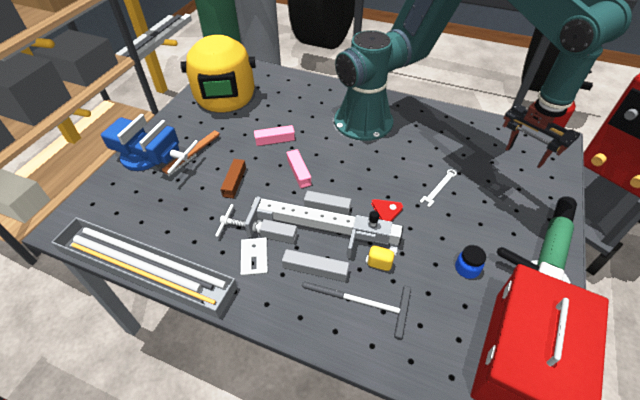

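Run:
```python
import cv2
p=cv2.imread('pics/top0.png')[140:250,220:400]; cv2.imwrite('pics/c1.png',cv2.resize(p,None,fx=4.4,fy=4.4,interpolation=cv2.INTER_CUBIC))
p=cv2.imread('pics/scene0.png')[180:290,230:420]; cv2.imwrite('pics/c2.png',cv2.resize(p,None,fx=4.2,fy=4.2,interpolation=cv2.INTER_CUBIC))
```

```text
(no output)
```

View pics/c1.png

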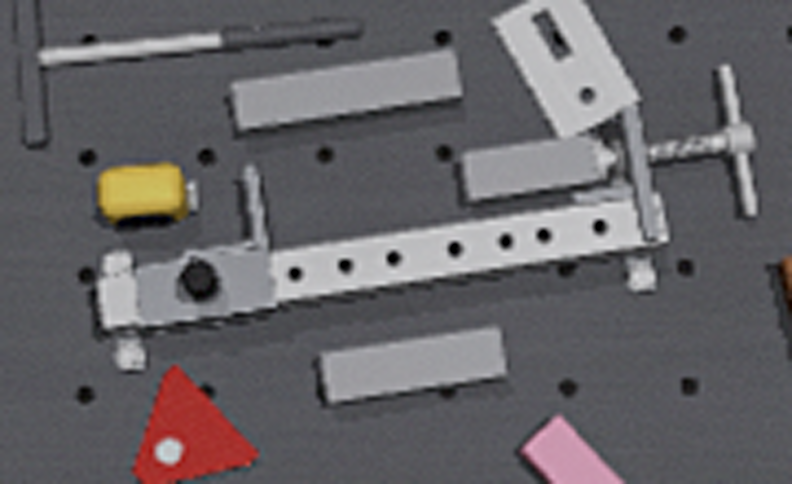

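View pics/c2.png

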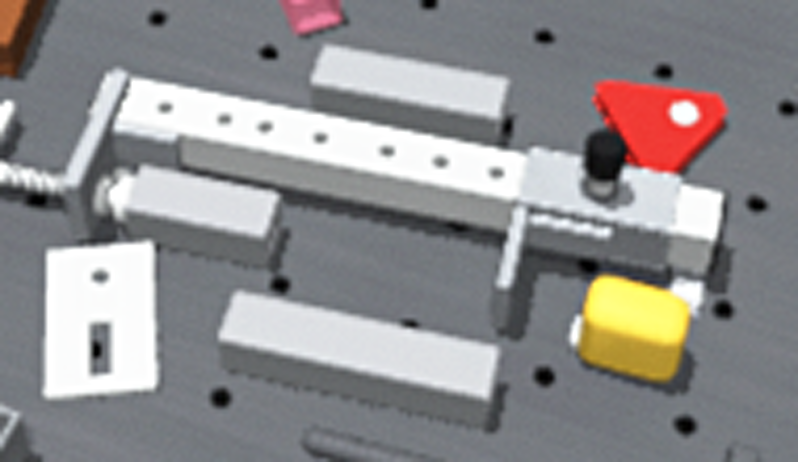

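```bash
cat >> h.py <<'E'
def ray(n,u,v,z):
    m=robot.camera_model(n);K=np.array(m['mtx']);T=np.linalg.inv(np.array(m['world_to_cam']))
    d=T[:3,:3]@np.array([(u-K[0,2])/K[0,0],-(v-K[1,2])/K[1,1],-1]); o=T[:3,3]; return o+d*(z-o[2])/d[2]
E
python3 - <<'E'
from h import *
dt=np.load('pics/top0.npy');ds=np.load('pics/scene0.npy')
t=lambda u,v:(220+(u+.5)/4.4-.5,140+(v+.5)/4.4-.5)
s=lambda u,v:(230+(u+.5)/4.2-.5,180+(v+.5)/4.2-.5)
H=np.array([ray('top',*t(*q),60)[:2] for q in [(295,273),(345,265),(393,258),(455,249),(506,241),(544,235),(600,226)]])
H2=np.array([ray('scene',*s(*q),60)[:2] for q in [(497,172),(440,161),(387,151),(320,138),(265,126),(225,119),(166,107)]])
for X in(H,H2):
    d=X[-1]-X[0]; d/=np.linalg.norm(d); print('dir',d,np.degrees(np.arctan2(d[1],d[0])),X[0])
    print('holes',(X-H[0])@d)
d=H[-1]-H[0]; d/=np.linalg.norm(d); n=np.array([-d[1],d[0]])
def pr(l,w): print(l,np.round(w,1),'s,t',np.round([(w[:2]-H[0])@d,(w[:2]-H[0])@n],1))
pr('knob top T',ray('top',*t(200,277),118)); print(px2w('top',dt,*t(200,279)))
pr('knob top S',ray('scene',*s(607,143),118)); print(px2w('scene',ds,*s(607,143)))
for q in[(463,155),(472,200),(600,138),(610,178)]: pr('blank T',ray('top',*t(*q),42))
for q in[(279,197),(267,235),(141,167)]: pr('blank S',ray('scene',*s(*q),42))
print(px2w('top',dt,*t(530,170)))
for q in[(259,168),(268,238)]: pr('jaw T',ray('top',*t(*q),50))
for q in[(500,280)]: pr('jaw S',ray('scene',*s(*q),50))
pr('tube front T',ray('top',*t(270,248),65));pr('tube front T',ray('top',*t(274,304),65))
pr('tube back',ray('top',*t(138,266),65));pr('tube back',ray('top',*t(143,322),65))
print(px2w('top',dt,*t(165,290)))
for q in[(525,148),(680,195),(517,205),(690,172)]: pr('tubecorner S',ray('scene',*s(*q),65))
E
```

```text
dir [ 0.14121671 -0.98997871] -81.88174202184196 [538.49051839 121.04502011]
holes [  0.          40.88254726  80.09487577 130.80540931 172.65384295
 203.87580808 249.96461272]
dir [ 0.14136088 -0.98995813] -81.87339799748122 [539.07120765 124.3420312 ]
holes [ -3.1818162   38.44935011  77.53953485 127.63240422 169.61982325
 200.00543987 245.75303314]
knob top T [526.9 192.  118. ] s,t [-71.9  -1.5]
[524.4994703  191.55361698 122.88861066]
knob top S [530.5 197.1 118. ] s,t [-76.4   2.8]
[531.73545368 197.3046326  119.52290043]
blank T [638.  -16.6  42. ] s,t [150.4  79.1]
blank T [600.2 -23.4  42. ] s,t [151.7  40.7]
blank T [ 650.8 -129.8   42. ] s,t [264.2  75.8]
blank T [ 617.1 -137.2   42. ] s,t [266.7  41.3]
blank S [606.2 -17.   42. ] s,t [146.3  47.6]
blank S [639.9 -11.2  42. ] s,t [145.3  81.7]
blank S [ 619.5 -121.7   42. ] s,t [251.7  45.9]
[625.68788456 -71.79406432  37.08954665]
jaw T [627.6 150.7  50. ] s,t [-16.8  92.4]
jaw T [569.3 143.5  50. ] s,t [-17.9  33.7]
jaw S [618.8 155.2  50. ] s,t [-22.4  84.4]
tube front T [558.4 140.9  65. ] s,t [-16.8  22.5]
tube front T [512.7 137.7  65. ] s,t [-20.2 -23.2]
tube back [545.1 247.2  65. ] s,t [-124.    24.4]
tube back [499.5 242.9  65. ] s,t [-126.1  -21.4]
[525.26485607 225.41754741  64.72879079]
tubecorner S [514.7 136.8  65. ] s,t [-18.9 -21.3]
tubecorner S [513.5 251.   65. ] s,t [-132.1   -6.4]
tubecorner S [564.9 147.9  65. ] s,t [-22.9  30. ]
tubecorner S [491.2 252.1  65. ] s,t [-136.4  -28.4]
```

```bash
cat >> h.py <<'E'
from scipy.spatial.transform import Rotation as Ro
def tool():
    o=robot.get_obs(); return np.array(o['tool_pos']),Ro.from_euler('xyz',o['eef_rot'],degrees=True)
def plan(target,d=np.array([0.1413,-0.98997,0])):
    p,R=tool(); M=R.as_matrix(); print('p',p,'M',np.round(M,3).tolist())
    for sg in(1,-1):
        x=np.array([0,0,-1.]);y=sg*d;z=np.cross(x,y); G=Ro.from_matrix(np.c_[x,y,z])
        print('turn',np.round((R.inv()*G).as_rotvec(),4),'G',np.round(G.as_matrix(),3).tolist())
    print('shift',np.round(M.T@(np.array(target)-p),1))
E
python3 - <<'E'
from h import *
plan([528.4,195,150]);plan([528.4,195,86])
E
```

```text
p [253.51691435 543.10688455 221.87800159] M [[-0.001, 0.423, 0.906], [-0.001, 0.906, -0.423], [-1.0, -0.002, -0.0]]
turn [2.563e+00 2.100e-03 9.000e-04] G [[-0.0, 0.141, -0.99], [0.0, -0.99, -0.141], [-1.0, 0.0, -0.0]]
turn [-0.5786 -0.0007  0.0016] G [[0.0, -0.141, 0.99], [0.0, 0.99, 0.141], [-1.0, 0.0, 0.0]]
shift [  72.1 -199.   396.4]
p [253.51691435 543.10688455 221.87800159] M [[-0.001, 0.423, 0.906], [-0.001, 0.906, -0.423], [-1.0, -0.002, -0.0]]
turn [2.563e+00 2.100e-03 9.000e-04] G [[-0.0, 0.141, -0.99], [0.0, -0.99, -0.141], [-1.0, 0.0, -0.0]]
turn [-0.5786 -0.0007  0.0016] G [[0.0, -0.141, 0.99], [0.0, 0.99, 0.141], [-1.0, 0.0, 0.0]]
shift [ 136.1 -198.9  396.4]
```

Call:
apply_moves([
  {"dx": 3,"dy": -10,"dz": 20,"wx": -0.03},
  {"dx": 8,"dy": -25,"dz": 50,"wx": -0.07},
  {"dx": 14,"dy": -42,"dz": 84,"wx": -0.12},
  {"dx": 20,"dy": -60,"dz": 119,"wx": -0.17},
  {"dx": 26,"dy": -77,"dz": 154,"wx": -0.22},
  {"dx": 33,"dy": -95,"dz": 189,"wx": -0.28},
  {"dx": 39,"dy": -112,"dz": 224,"wx": -0.33},
  {"dx": 45,"dy": -130,"dz": 259,"wx": -0.38},
  {"dx": 51,"dy": -147,"dz": 294,"wx": -0.43},
  {"dx": 58,"dy": -165,"dz": 329,"wx": -0.48},
  {"dx": 64,"dy": -181,"dz": 361,"wx": -0.53},
  {"dx": 69,"dy": -193,"dz": 384,"wx": -0.5786},
  {"dx": 72,"dy": -199,"dz": 396.4,"wx": -0.5786},
  {"dx": 72,"dy": -199,"dz": 396.4,"wx": -0.5786},
  {"dx": 72,"dy": -199,"dz": 396.4,"wx": -0.5786},
])

```text
invalid input at $.commands[0]: expected keys dx, dy, dz, wx, wy, wz, jaw
```

Run:
```python
from h import *
p,d=cap('scene','s1'); plan([528.4,195,86]); print(robot.get_obs()['ft_force'])
cv2.imwrite('pics/c3.png',cv2.resize(p[100:280,260:460],None,fx=3.3,fy=3.3,interpolation=cv2.INTER_CUBIC))
```

```text
p [253.56310024 543.21978871 222.01148985] M [[-0.001, 0.423, 0.906], [-0.001, 0.906, -0.423], [-1.0, -0.001, -0.0]]
turn [2.5631e+00 1.7000e-03 7.0000e-04] G [[-0.0, 0.141, -0.99], [0.0, -0.99, -0.141], [-1.0, 0.0, -0.0]]
turn [-0.5785 -0.0006  0.0013] G [[0.0, -0.141, 0.99], [0.0, 0.99, 0.141], [-1.0, 0.0, 0.0]]
shift [ 136.2 -199.1  396.4]
[ 0.53499472 -0.09747802  0.54711779]
```

View pics/c3.png

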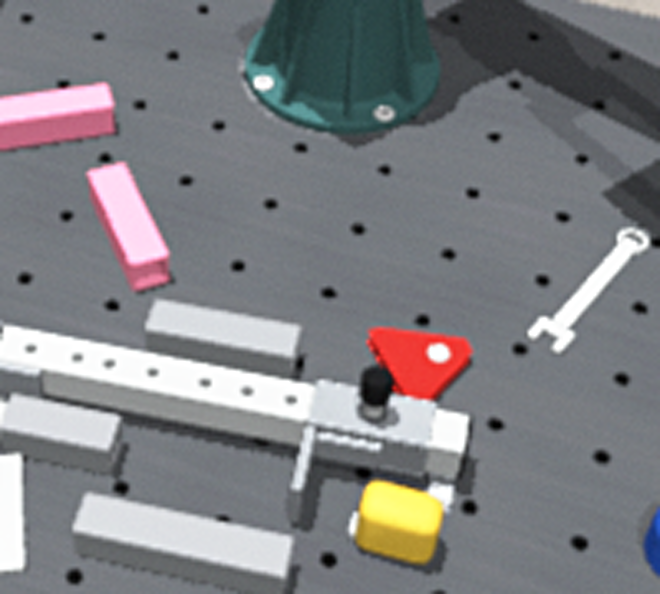

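The call was refused because all keys are required, so nothing moved. The view is unchanged: knob at crop (375,383), arm not in place yet. I'll send it again with every key.

Call:
apply_moves([
  {"dx": 3,"dy": -10,"dz": 20,"wx": -0.03,"wy": 0,"wz": 0,"jaw": 1},
  {"dx": 8,"dy": -25,"dz": 50,"wx": -0.07,"wy": 0,"wz": 0,"jaw": 1},
  {"dx": 14,"dy": -42,"dz": 84,"wx": -0.12,"wy": 0,"wz": 0,"jaw": 1},
  {"dx": 20,"dy": -60,"dz": 119,"wx": -0.17,"wy": 0,"wz": 0,"jaw": 1},
  {"dx": 26,"dy": -77,"dz": 154,"wx": -0.22,"wy": 0,"wz": 0,"jaw": 1},
  {"dx": 33,"dy": -95,"dz": 189,"wx": -0.28,"wy": 0,"wz": 0,"jaw": 1},
  {"dx": 39,"dy": -112,"dz": 224,"wx": -0.33,"wy": 0,"wz": 0,"jaw": 1},
  {"dx": 45,"dy": -130,"dz": 259,"wx": -0.38,"wy": 0,"wz": 0,"jaw": 1},
  {"dx": 51,"dy": -147,"dz": 294,"wx": -0.43,"wy": 0,"wz": 0,"jaw": 1},
  {"dx": 58,"dy": -165,"dz": 329,"wx": -0.48,"wy": 0,"wz": 0,"jaw": 1},
  {"dx": 64,"dy": -181,"dz": 361,"wx": -0.53,"wy": 0,"wz": 0,"jaw": 1},
  {"dx": 69,"dy": -193,"dz": 384,"wx": -0.5786,"wy": 0,"wz": 0,"jaw": 1},
  {"dx": 72,"dy": -199,"dz": 396.4,"wx": -0.5786,"wy": 0,"wz": 0,"jaw": 1},
  {"dx": 72,"dy": -199,"dz": 396.4,"wx": -0.5786,"wy": 0,"wz": 0,"jaw": 1},
  {"dx": 72,"dy": -199,"dz": 396.4,"wx": -0.5786,"wy": 0,"wz": 0,"jaw": 1},
])

```text
clock: 1.4
tool_pos: [528.3, 195.8, 150.3]
eef_rot: [160.8, 89.9, 168.8]
ft_force: [0.4, 0.4, -0.6]
grip_width: 87.2
```

Run:
```python
from h import *
p,d=cap('scene','s2'); plan([528.4,195,86]); print(robot.get_obs()['ft_force'])
cv2.imwrite('pics/c4.png',cv2.resize(p[120:280,260:460],None,fx=3.5,fy=3.5,interpolation=cv2.INTER_CUBIC))
```

```text
p [527.85831581 196.48597218 150.57489889] M [[-0.001, -0.14, 0.99], [0.0, 0.99, 0.14], [-1.0, 0.001, -0.001]]
turn [ 3.1403e+00 -1.0000e-03  1.7000e-03] G [[-0.0, 0.141, -0.99], [0.0, -0.99, -0.141], [-1.0, 0.0, -0.0]]
turn [-0.0012 -0.0011 -0.0006] G [[0.0, -0.141, 0.99], [0.0, 0.99, 0.141], [-1.0, 0.0, 0.0]]
shift [64.6 -1.6  0.4]
[-0.06370169  0.38934988  0.15075861]
```

View pics/c4.png

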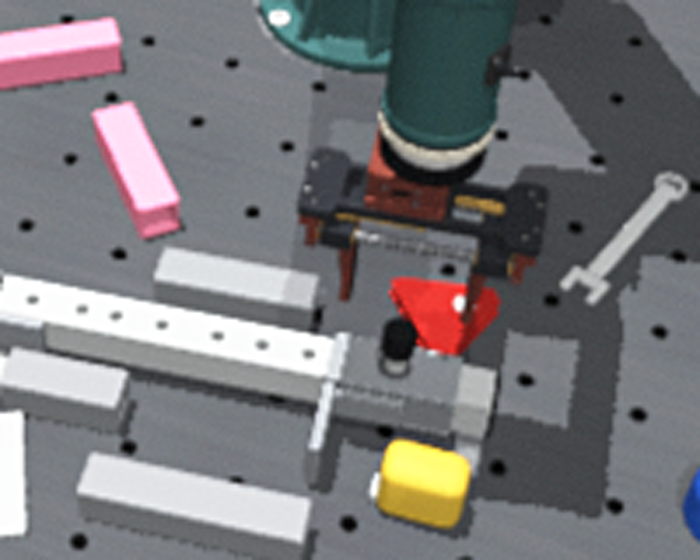

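Call:
apply_moves([
  {"dx": 10,"dy": -1,"dz": 0,"wx": 0,"wy": 0,"wz": 0,"jaw": 1},
  {"dx": 30,"dy": -1,"dz": 0,"wx": 0,"wy": 0,"wz": 0,"jaw": 1},
  {"dx": 50,"dy": -1,"dz": 0,"wx": 0,"wy": 0,"wz": 0,"jaw": 0.7},
  {"dx": 60,"dy": -1,"dz": 0,"wx": 0,"wy": 0,"wz": 0,"jaw": 0.6},
  {"dx": 64,"dy": -1,"dz": 0,"wx": 0,"wy": 0,"wz": 0,"jaw": 0.5},
  {"dx": 64,"dy": -1,"dz": 0,"wx": 0,"wy": 0,"wz": 0,"jaw": 0.4},
  {"dx": 64,"dy": -1,"dz": 0,"wx": 0,"wy": 0,"wz": 0,"jaw": 0.3},
  {"dx": 64,"dy": -1,"dz": 0,"wx": 0,"wy": 0,"wz": 0,"jaw": 0.25},
  {"dx": 64,"dy": -1,"dz": 0,"wx": 0,"wy": 0,"wz": 0,"jaw": 0.2},
  {"dx": 64,"dy": -1,"dz": 0,"wx": 0,"wy": 0,"wz": 0,"jaw": 0.1},
  {"dx": 64,"dy": -1,"dz": 0,"wx": 0,"wy": 0,"wz": 0,"jaw": 0},
  {"dx": 64,"dy": -1,"dz": 0,"wx": 0,"wy": 0,"wz": 0,"jaw": 0},
  {"dx": 64,"dy": -1,"dz": 0,"wx": 0,"wy": 0,"wz": 0,"jaw": 0},
])

```text
clock: 2.53
tool_pos: [529.3, 194.8, 87.1]
eef_rot: [19.7, 89.9, 27.8]
ft_force: [-0.2, 1.2, 3.4]
grip_width: 27.7
```

Call:
apply_moves([
  {"dx": -2,"dy": 0,"dz": 0,"wx": 0,"wy": 0,"wz": 0,"jaw": 0},
  {"dx": -4,"dy": 0,"dz": 0,"wx": 0,"wy": 0,"wz": 0,"jaw": 0},
  {"dx": -6,"dy": 0,"dz": 0,"wx": 0,"wy": 0,"wz": 0,"jaw": 0},
  {"dx": -8,"dy": 0,"dz": 0,"wx": 0,"wy": 0,"wz": 0,"jaw": 0},
  {"dx": -10,"dy": 0,"dz": 0,"wx": 0,"wy": 0,"wz": 0,"jaw": 0},
  {"dx": -12,"dy": 0,"dz": 0,"wx": 0,"wy": 0,"wz": 0,"jaw": 0},
  {"dx": -12.5,"dy": 0,"dz": 0,"wx": 0,"wy": 0,"wz": 0,"jaw": 0},
  {"dx": -12.5,"dy": 0,"dz": 0,"wx": 0,"wy": 0,"wz": 0,"jaw": 0},
  {"dx": -12.5,"dy": 0,"dz": 0,"wx": 0,"wy": 0,"wz": 0,"jaw": 0},
])

```text
clock: 3.28
tool_pos: [529.2, 194.8, 98.4]
eef_rot: [49.9, 90.0, 58.0]
ft_force: [4.4, 2.5, -13.4]
grip_width: 27.7
```

Call:
apply_moves([
  {"dx": 0,"dy": -2,"dz": 0,"wx": 0,"wy": 0,"wz": 0,"jaw": 0},
  {"dx": 0,"dy": -6,"dz": 0,"wx": 0,"wy": 0,"wz": 0,"jaw": 0},
  {"dx": 0,"dy": -13,"dz": 0,"wx": 0,"wy": 0,"wz": 0,"jaw": 0},
  {"dx": 0,"dy": -22,"dz": 0,"wx": 0,"wy": 0,"wz": 0,"jaw": 0},
  {"dx": 0,"dy": -32,"dz": 0,"wx": 0,"wy": 0,"wz": 0,"jaw": 0},
  {"dx": 0,"dy": -42,"dz": 0,"wx": 0,"wy": 0,"wz": 0,"jaw": 0},
  {"dx": 0,"dy": -52,"dz": 0,"wx": 0,"wy": 0,"wz": 0,"jaw": 0},
  {"dx": 0,"dy": -62,"dz": 0,"wx": 0,"wy": 0,"wz": 0,"jaw": 0},
  {"dx": 0,"dy": -72,"dz": 0,"wx": 0,"wy": 0,"wz": 0,"jaw": 0},
  {"dx": 0,"dy": -80,"dz": 0,"wx": 0,"wy": 0,"wz": 0,"jaw": 0},
  {"dx": 0,"dy": -85,"dz": 0,"wx": 0,"wy": 0,"wz": 0,"jaw": 0},
  {"dx": 0,"dy": -87,"dz": 0,"wx": 0,"wy": 0,"wz": 0,"jaw": 0},
  {"dx": 0,"dy": -87,"dz": 0,"wx": 0,"wy": 0,"wz": 0,"jaw": 0},
])

```text
clock: 4.37
tool_pos: [541.5, 108.0, 98.4]
eef_rot: [-137.1, 90.0, -129.0]
ft_force: [4.9, 0.1, -13.7]
grip_width: 28.0
```

Call:
apply_moves([
  {"dx": 0,"dy": -2,"dz": 0,"wx": 0,"wy": 0,"wz": 0,"jaw": 0},
  {"dx": 0,"dy": -7,"dz": 0,"wx": 0,"wy": 0,"wz": 0,"jaw": 0},
  {"dx": 0,"dy": -15,"dz": 0,"wx": 0,"wy": 0,"wz": 0,"jaw": 0},
  {"dx": 0,"dy": -24,"dz": 0,"wx": 0,"wy": 0,"wz": 0,"jaw": 0},
  {"dx": 0,"dy": -33,"dz": 0,"wx": 0,"wy": 0,"wz": 0,"jaw": 0},
  {"dx": 0,"dy": -42,"dz": 0,"wx": 0,"wy": 0,"wz": 0,"jaw": 0},
  {"dx": 0,"dy": -49,"dz": 0,"wx": 0,"wy": 0,"wz": 0,"jaw": 0},
  {"dx": 0,"dy": -53,"dz": 0,"wx": 0,"wy": 0,"wz": 0,"jaw": 0},
  {"dx": 0,"dy": -55,"dz": 0,"wx": 0,"wy": 0,"wz": 0,"jaw": 0},
  {"dx": 0,"dy": -55,"dz": 0,"wx": 0,"wy": 0,"wz": 0,"jaw": 0},
  {"dx": 0,"dy": -55,"dz": 0,"wx": 0,"wy": 0,"wz": 0,"jaw": 0},
])

```text
clock: 5.28
tool_pos: [549.1, 53.9, 98.4]
eef_rot: [-151.8, 90.0, -143.7]
ft_force: [5.0, 0.6, -14.5]
grip_width: 27.5
```

Run:
```python
from h import *
p,d=cap('scene','s3'); q,_=cap('top','t3'); print(tool()[0], robot.get_obs()['ft_force'])
a=cv2.resize(p[140:290,220:420],None,fx=4,fy=4,interpolation=cv2.INTER_CUBIC); cv2.imwrite('pics/c5.png',a)
```

```text
[549.16310884  53.87083456  98.44331706] [  5.1992783   -0.62686894 -13.73035557]
```

View pics/c5.png

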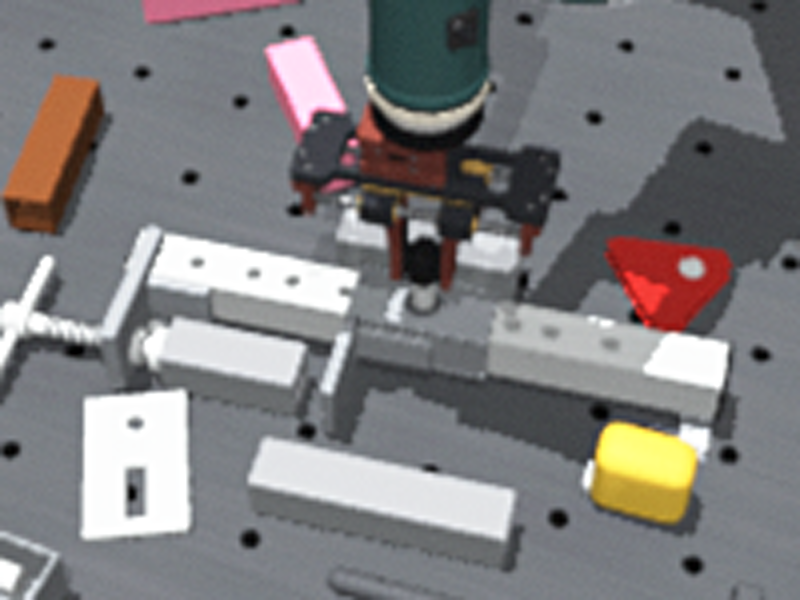

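Call:
apply_moves([
  {"dx": 1.5,"dy": 0,"dz": 0,"wx": 0,"wy": 0,"wz": 0,"jaw": 0},
  {"dx": 3,"dy": 0,"dz": 0,"wx": 0,"wy": 0,"wz": 0,"jaw": 0},
  {"dx": 3,"dy": 0,"dz": 0,"wx": 0,"wy": 0,"wz": 0,"jaw": 0},
  {"dx": 3,"dy": 0,"dz": 0,"wx": 0,"wy": 0,"wz": 0,"jaw": 0.36},
  {"dx": 3,"dy": 0,"dz": 0,"wx": 0,"wy": 0,"wz": 0,"jaw": 0.36},
  {"dx": 6,"dy": 0,"dz": 0,"wx": 0,"wy": 0,"wz": 0,"jaw": 0.36},
  {"dx": 10,"dy": 0,"dz": 0,"wx": 0,"wy": 0,"wz": 0,"jaw": 0.36},
  {"dx": 10,"dy": 0,"dz": 0,"wx": 0,"wy": 0,"wz": 0,"jaw": 0.36},
  {"dx": 10,"dy": 0,"dz": 0,"wx": 0,"wy": 0,"wz": 0,"jaw": 0.36},
])

```text
clock: 6.13
tool_pos: [548.6, 54.1, 89.0]
eef_rot: [179.1, 90.0, -172.8]
ft_force: [-0.5, 0.6, -1.0]
grip_width: 31.4
```

Call:
apply_moves([
  {"dx": 0,"dy": -1,"dz": 0,"wx": 0,"wy": 0,"wz": 0,"jaw": 0.36},
  {"dx": 0,"dy": -2,"dz": 0,"wx": 0,"wy": 0,"wz": 0,"jaw": 0.36},
  {"dx": 0,"dy": -3,"dz": 0,"wx": 0,"wy": 0,"wz": 0,"jaw": 0.36},
  {"dx": 0,"dy": -4,"dz": 0,"wx": 0,"wy": 0,"wz": 0,"jaw": 0.36},
  {"dx": 0,"dy": -5,"dz": 0,"wx": 0,"wy": 0,"wz": 0,"jaw": 0.36},
  {"dx": 0,"dy": -6,"dz": 0,"wx": 0,"wy": 0,"wz": 0,"jaw": 0.36},
  {"dx": 0,"dy": -7,"dz": 0,"wx": 0,"wy": 0,"wz": 0,"jaw": 0.36},
  {"dx": 0,"dy": -7,"dz": 0,"wx": 0,"wy": 0,"wz": 0,"jaw": 0.36},
])

```text
clock: 6.8
tool_pos: [549.7, 49.0, 89.2]
eef_rot: [90.0, 89.8, 98.0]
ft_force: [-1.0, 9.5, 1.1]
grip_width: 31.4
```

Call:
apply_moves([
  {"dx": 0,"dy": -0.5,"dz": 0,"wx": 0,"wy": 0,"wz": 0,"jaw": 0.36},
  {"dx": 0,"dy": -1,"dz": 0,"wx": 0,"wy": 0,"wz": 0,"jaw": 0.36},
  {"dx": 0,"dy": -1,"dz": 0,"wx": 0,"wy": 0,"wz": 0,"jaw": 0.36},
])

```text
clock: 7.05
tool_pos: [549.8, 48.2, 89.2]
eef_rot: [90.1, 89.8, 98.2]
ft_force: [-0.7, 9.0, 1.4]
grip_width: 31.9
```

Call:
apply_moves([
  {"dx": 0,"dy": -0.7,"dz": 0,"wx": 0,"wy": 0,"wz": 0,"jaw": 0.36},
  {"dx": 0,"dy": -1.4,"dz": 0,"wx": 0,"wy": 0,"wz": 0,"jaw": 0.36},
  {"dx": 0,"dy": -2,"dz": 0,"wx": 0,"wy": 0,"wz": 0,"jaw": 0.36},
  {"dx": 0,"dy": -2,"dz": 0,"wx": 0,"wy": 0,"wz": 0,"jaw": 0.36},
])

```text
clock: 7.38
tool_pos: [550.1, 46.1, 89.1]
eef_rot: [91.2, 89.8, 99.3]
ft_force: [-0.4, 9.2, -0.4]
grip_width: 31.6
```

Call:
apply_moves([
  {"dx": 0,"dy": -0.7,"dz": 0,"wx": 0,"wy": 0,"wz": 0,"jaw": 0.36},
  {"dx": 0,"dy": -1.4,"dz": 0,"wx": 0,"wy": 0,"wz": 0,"jaw": 0.36},
  {"dx": 0,"dy": -2,"dz": 0,"wx": 0,"wy": 0,"wz": 0,"jaw": 0.36},
  {"dx": 0,"dy": -2,"dz": 0,"wx": 0,"wy": 0,"wz": 0,"jaw": 0.36},
])

```text
clock: 7.72
tool_pos: [550.5, 43.6, 88.8]
eef_rot: [93.7, 89.9, 101.8]
ft_force: [0.4, 5.9, -4.4]
grip_width: 31.7
```

Call:
apply_moves([
  {"dx": 0,"dy": -0.7,"dz": 0,"wx": 0,"wy": 0,"wz": 0,"jaw": 0.36},
  {"dx": 0,"dy": -1.2,"dz": 0,"wx": 0,"wy": 0,"wz": 0,"jaw": 0.36},
  {"dx": 0,"dy": -1.2,"dz": 0,"wx": 0,"wy": 0,"wz": 0,"jaw": 0.36},
])

```text
clock: 7.97
tool_pos: [550.5, 41.3, 88.9]
eef_rot: [146.4, 89.9, 154.6]
ft_force: [-0.2, 1.9, -2.5]
grip_width: 31.6
```

Call:
apply_moves([
  {"dx": 0,"dy": -0.6,"dz": 0,"wx": 0,"wy": 0,"wz": 0,"jaw": 0.36},
  {"dx": 0,"dy": -1.2,"dz": 0,"wx": 0,"wy": 0,"wz": 0,"jaw": 0.36},
  {"dx": 0,"dy": -1.2,"dz": 0,"wx": 0,"wy": 0,"wz": 0,"jaw": 0.36},
])

```text
clock: 8.22
tool_pos: [550.8, 39.7, 89.0]
eef_rot: [-177.0, 90.0, -168.9]
ft_force: [-1.4, 3.2, -1.9]
grip_width: 31.5
```

Run:
```python
from h import *
p,d=cap('scene','s4'); print(tool()[0], robot.get_obs()['ft_force'])
a=cv2.resize(p[180:270,270:370],None,fx=6.5,fy=6.5,interpolation=cv2.INTER_CUBIC); cv2.imwrite('pics/c6.png',a)
```

```text
[550.7613533   39.67851405  89.06972652] [-0.78998034  2.24525786 -2.01570636]
```

View pics/c6.png

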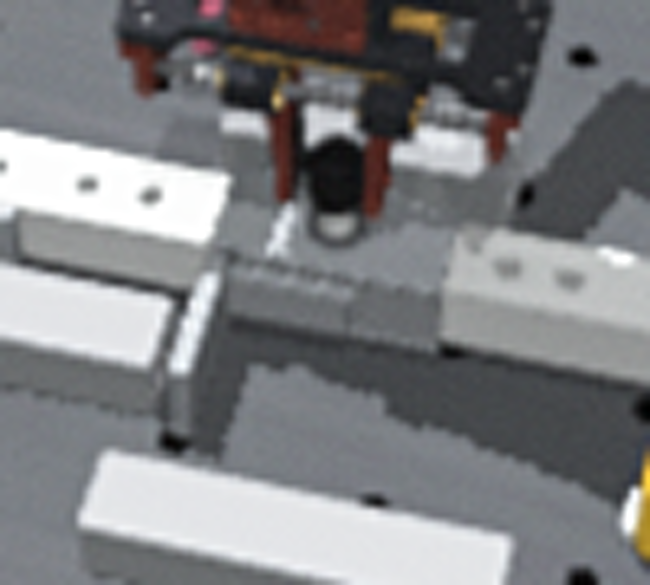

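Run:
```python
from h import *
m=robot.camera_model('scene');T=np.linalg.inv(np.array(m['world_to_cam']));K=np.array(m['mtx'])
def blk(f,u0,u1,v0,v1):
    p=cv2.imread(f'pics/{f}.png').astype(int);d=np.load(f'pics/{f}.npy')
    for v in range(v0,v1):
        r=[]
        for u in range(u0,u1):
            z=d[v,u];w=T@[(u-K[0,2])*z/K[0,0],-(v-K[1,2])*z/K[1,1],-z,1]; r.append(f"{p[v,u].sum()//3:3d}/{w[2]:4.0f}")
        print(v,' '.join(r))
# s0 knob px ~ (230+607/4.2, 180+150/4.2)
blk('s0' if False else 'scene0',372,377,207,228); print(); blk('s3',324,328,200,220); print(); blk('s4',319,324,200,220)
d=np.array([.1413,-.99])
for n,q,z in[('tube far-top corner now',(228,172),65),('blank near top far',(174,300),42),('blank near top near',(160,366),42),('jaw top near',(178,372),50)]:
    w=ray('scene',270+q[0]/6.5-.4,180+q[1]/6.5-.4,z); print(n,w.round(1),'s',((w[:2]-np.array([538.49,121.05]))@d).round(1))
```

```text
207 118/  -3  92/   1  69/   6  94/  19 118/  18
208 123/  -1 103/  -1 116/   2  92/   3 113/  16
209 127/   2 123/   2 115/   1  79/   2  80/   0
210 109/  -1 100/ 119  79/ 122  69/   5  61/   2
211  62/ 117  54/ 121  48/ 119  50/ 120  47/ 116
212  34/ 115  34/ 116  34/ 115  35/ 117  35/ 117
213  37/ 121  33/ 123  38/ 121  35/ 119  35/ 118
214  38/ 117  38/ 117  38/ 119  36/ 116  35/ 120
215  37/ 121  38/ 116  38/ 118  37/ 121  39/ 122
216  28/ 119  34/ 116  34/ 117  36/ 120  31/ 116
217  18/ 115  26/ 111  24/ 113  23/ 116  22/ 115
218  20/ 111  21/ 110  22/ 112  19/ 111  15/ 111
219  19/ 105  18/ 109  20/ 107  18/ 110  16/ 108
220  18/  98  16/ 101  18/ 102  19/ 103   8/ 100
221  19/  97  12/ 100  16/  98  16/  97  18/  94
222  26/  93  17/  92  17/  91  21/  94  30/  94
223  96/  84  88/  81  90/  81  99/  78  72/  70
224 137/  76 134/  80 134/  80 123/  74  77/  67
225 146/  73 152/  73 148/  68 112/  71  71/  66
226 104/  70 113/  70 106/  68  79/  64  74/  65
227  74/  65  74/  69  69/  67  84/  62  96/  67

200  40/ 128  14/ 131  18/ 127  18/ 131
201  14/ 130  15/ 130  19/ 132
[... 1198 characters left out ...]
 105  20/ 108  20/ 104
210  16/  99  18/ 103  22/ 101  20/ 104  19/ 100
211  17/  97  11/  97  15/  97  16/  94  18/  95
212  38/  90  31/  91  27/  91  31/  92  50/  90
213 102/  76 114/  80 120/  85 121/  80 123/  82
214 115/  71 140/  75 153/  77 159/  76 151/  74
215 104/  67 138/  73 160/  74 161/  75 137/  71
216  78/  68 100/  69 115/  69 114/  71  93/  67
217  95/  66  80/  65  77/  67  79/  68  77/  66
218 127/  65 115/  67 110/  68 113/  62 117/  64
219 137/  65 134/  65 135/  65 135/  67 139/  61
tube far-top corner now [540.  -16.6  65. ] s 136.5
blank near top far [603.2 -17.3  42. ] s 146.1
blank near top near [639.9  -7.9  42. ] s 142.0
jaw top near [644.8   3.6  50. ] s 131.3
```

The depth puts the knob top at about 118, the same as when pinned at the start (130 when pulled up), so the pin has dropped. I'll confirm with a light push along the rail.

Call:
apply_moves([
  {"dx": 0,"dy": -0.6,"dz": 0,"wx": 0,"wy": 0,"wz": 0,"jaw": 0.36},
  {"dx": 0,"dy": -1.2,"dz": 0,"wx": 0,"wy": 0,"wz": 0,"jaw": 0.36},
  {"dx": 0,"dy": -1.2,"dz": 0,"wx": 0,"wy": 0,"wz": 0,"jaw": 0.36},
])

```text
clock: 8.52
tool_pos: [550.9, 39.0, 89.1]
eef_rot: [125.7, 89.9, 133.8]
ft_force: [-2.0, 4.4, -1.0]
grip_width: 31.6
```

Call:
apply_moves([
  {"dx": 0,"dy": -0.7,"dz": 0,"wx": 0,"wy": 0,"wz": 0,"jaw": 0.36},
  {"dx": 0,"dy": -1.4,"dz": 0,"wx": 0,"wy": 0,"wz": 0,"jaw": 0.36},
  {"dx": 0,"dy": -1.4,"dz": 0,"wx": 0,"wy": 0,"wz": 0,"jaw": 0.36},
])

```text
clock: 8.77
tool_pos: [550.9, 38.6, 89.1]
eef_rot: [103.1, 89.9, 111.2]
ft_force: [-1.5, 9.7, -1.1]
grip_width: 31.5
```

Call:
apply_moves([
  {"dx": 0,"dy": -0.7,"dz": 0,"wx": 0,"wy": 0,"wz": 0,"jaw": 0.36},
  {"dx": 0,"dy": -0.7,"dz": 0,"wx": 0,"wy": 0,"wz": 0,"jaw": 0.36},
  {"dx": 0,"dy": -0.7,"dz": 0,"wx": 0,"wy": 0,"wz": 0,"jaw": 0.36},
])

```text
clock: 9.02
tool_pos: [550.9, 38.5, 89.1]
eef_rot: [100.3, 89.8, 108.3]
ft_force: [-0.9, 9.8, -1.8]
grip_width: 31.8
```

Call:
apply_moves([
  {"dx": 0,"dy": -0.8,"dz": 0,"wx": 0,"wy": 0,"wz": 0,"jaw": 0.36},
  {"dx": 0,"dy": -0.8,"dz": 0,"wx": 0,"wy": 0,"wz": 0,"jaw": 0.36},
  {"dx": 0,"dy": -0.8,"dz": 0,"wx": 0,"wy": 0,"wz": 0,"jaw": 0.36},
])

```text
clock: 9.27
tool_pos: [550.9, 38.3, 89.1]
eef_rot: [97.5, 89.8, 105.5]
ft_force: [-2.0, 13.1, -0.2]
grip_width: 31.8
```

It holds at 13 N without moving. Now I'll back off to centre, open and retreat upward.

Call:
apply_moves([
  {"dx": 0,"dy": 2,"dz": 0,"wx": 0,"wy": 0,"wz": 0,"jaw": 0.36},
  {"dx": 0,"dy": 4,"dz": 0,"wx": 0,"wy": 0,"wz": 0,"jaw": 0.5},
  {"dx": 0,"dy": 4,"dz": 0,"wx": 0,"wy": 0,"wz": 0,"jaw": 0.8},
  {"dx": 0,"dy": 4,"dz": 0,"wx": 0,"wy": 0,"wz": 0,"jaw": 0.9},
  {"dx": 0,"dy": 4,"dz": 0,"wx": 0,"wy": 0,"wz": 0,"jaw": 0.9},
  {"dx": -10,"dy": 4,"dz": 0,"wx": 0,"wy": 0,"wz": 0,"jaw": 0.9},
  {"dx": -30,"dy": 4,"dz": 0,"wx": 0,"wy": 0,"wz": 0,"jaw": 0.9},
  {"dx": -60,"dy": 4,"dz": 0,"wx": 0,"wy": 0,"wz": 0,"jaw": 0.9},
  {"dx": -90,"dy": 4,"dz": 0,"wx": 0,"wy": 0,"wz": 0,"jaw": 0.9},
  {"dx": -120,"dy": 4,"dz": 0,"wx": 0,"wy": 0,"wz": 0,"jaw": 0.9},
  {"dx": -140,"dy": 4,"dz": 0,"wx": 0,"wy": 0,"wz": 0,"jaw": 0.9},
  {"dx": -150,"dy": 4,"dz": 0,"wx": 0,"wy": 0,"wz": 0,"jaw": 0.9},
  {"dx": -150,"dy": 4,"dz": 0,"wx": 0,"wy": 0,"wz": 0,"jaw": 0.9},
])

```text
clock: 10.35
tool_pos: [552.8, 39.4, 242.2]
eef_rot: [-14.3, 89.7, -6.2]
ft_force: [0.9, 0.2, 0.0]
grip_width: 78.9
```

Run:
```python
from h import *
p,d=cap('scene','s5'); print(tool()[0], robot.get_obs()['ft_force'])
print([px2w('scene',d,u,v).round(0).tolist() for u,v in((321,203),(321,205),(322,206))])
a=cv2.resize(p[150:290,220:420],None,fx=4,fy=4,interpolation=cv2.INTER_CUBIC); cv2.imwrite('pics/c7.png',a)
```

```text
[551.67343551  39.49123251 240.15446481] [ 0.2549531  -0.514212   -0.17903717]
[[552.0, 42.0, 119.0], [558.0, 44.0, 118.0], [559.0, 48.0, 116.0]]
```

View pics/c7.png

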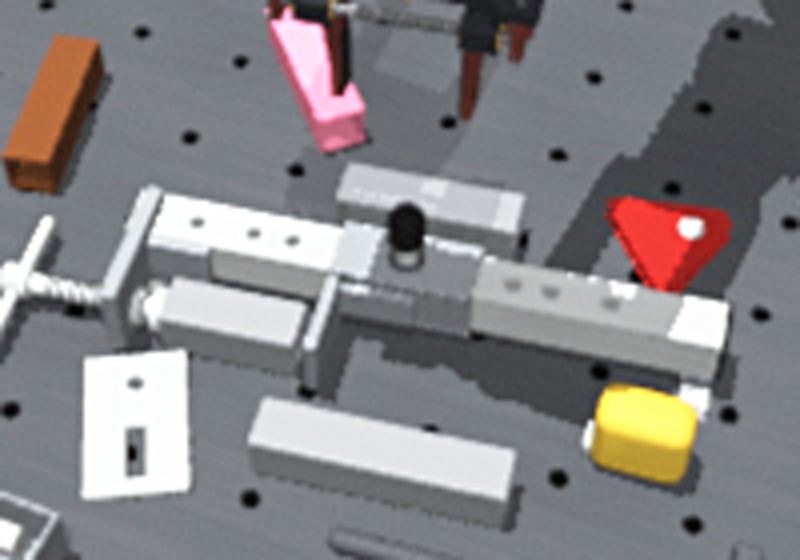

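```bash
python3 -c "
from station import robot; print(robot.job_done())"
```

```text
the job is handed in; nothing more can be done
None
```

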